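Open the locked waste canister of the analyser

ROBOT

A 6-joint arm with a two-finger parallel gripper is mounted at the origin on the work surface. World frame = base frame: x ahead of the robot, y to its left, z up, the work surface at z = 0. Lengths are in m, angles in rad, forces in N, time in s.
With the tool pointing down it reaches from about 0.35 to 0.975 m from the base axis. Payload 4.9 kg.
Tool frame: the origin (TCP) lies at the very end of the fingers, on their centre line; the grasp point (between the pads) lies 19 mm behind it; z points along the fingers, x is the direction in which the jaws open and shut, and the axes are right-handed (so a half turn about z gives the same grasp; the last joint's range is limited). The gripper opens to 85 mm and grips with 20 to 120 N. Pads are 22 mm wide; open, the fingers measure 114 mm over their backs; the gripper's body (76 mm by 85 mm) begins 54 mm behind the grasp point. The pads swing forward as they close: fully open they stand 13 mm farther back than shut.
Start: joints at [1.143, 0.053, 1.613, -0, 1.476, -0.119], TCP at [0.19, 0.595, 0.231] pointing down, gripper open.
Joint ranges: [-3.01, 3.01], [-1.01, 2.22], [0.06, 2.58], [-1.02, 4.17], [0.09, 2.62], [-3.14, 3.14]. Speed limits (rad/s): [2.57, 2.57, 3.14, 3.14, 3.14, 3.14].

INTERFACE

Orientations are given as a unit quaternion [w, x, y, z].
In Python, from plant import * gives the robot as it stands.
- The arm moves only by the shell command python3 -m inch 'ROWS'. ROWS is text: rows parted by semicolons, each of 7 numbers parted by spaces: the shift along the tool's x, y, z in m, then the turn, a rotation vector about the tool's x, y, z in rad, then the closure, from 0 (fully open) to 1 (shut). A call has 1 to 10 rows; each row shifts and turns the commanded pose from where the row before left it, along the tool's axes as they then stand; what a row does not reach is not made up. A row lasts 1/12 s, in which the tool goes at most 41.7 mm and 7.16 degrees, less where a joint would pass 70% of its speed; a pose out of reach is approached as far as the arm can. A call with a gripper value outside its range is refused whole. The fingers move at their own pace and stop on an object; the grip force is fixed at half the most. Time passes only in rows, so rows that do not move let the fingers close. It gives the time, the measured TCP pose, the force and the opening at its end, in the units of the state.
- state(): the state, without advancing time (a new reading comes with each control period).
- grab_frame(name): name is "scene" or "top" or "wrist"; returns the picture (480x640x3 uint8, blue, green, red); there is no depth.
- camera_info(name): a dict with "vertical_fov" (degrees; the focal length in pixels is half the picture's height over the tangent of half this angle, whatever the lens; pixels are square), "cx", "cy" (the principal point, pixels), "origin" and "rotation" of the camera in the world. Camera axes: x right, y down, z forward; pixel columns grow to the right and rows downward; lengths in m; the calibration is good to about 2 mm. A picture is of the moment at which its call begins: read the wrist's pose just before it. camera_info takes no time and is no camera call; for the wrist camera it gives the pose at the moment of the call.
- job_done(): hands the job in, once; it reports no verdict.
The state is a dict: "time": time; "joint_pos": joint angles; "joint_vel": joint speeds; "joint_efforts": joint torques, N m; "tool_pos": TCP position; "tool_rot": TCP orientation; "contact_force": force on the tool from outside, world axes, zero at the start; "ft_torque": the same for the moment, N m; "gripper_width": opening from 0.0 (shut) to 1.0 (fully open).
Only numpy, scipy, OpenCV 4.12 (cv2) and the standard library are available. Lean on these libraries where they do the work, as an engineer would, in place of code of your own. Each camera call takes 0.05 s, during which the arm holds its last target.

TASK

Open the waste canister: pinch the two orange tabs of its blue cap fully together with a moderate grip and, keeping them pinched, turn the cap counter-clockwise (seen from above) until you feel it come gently against its stop. Then lift the cap straight off and set it down upright in the middle of the steel dish and let go; do not force the cap at any time (feel for the stop, do not drive past it), and leave the other things on the counter alone.

Things in the scene. Friction and masses are not known exactly. Their poses are not given: they have to be found in the camera images.
- canister: White square waste canister, 130 x 130 x 100 mm tall, fixed to the counter; origin at the centre of its underside, z up, any yaw. Its posts, stops and arcs take no more than 20 N from the cap and its tabs. The stops are rubbery: past first touch the twist grows by about 0.05 N m per degree; 0.2 to 0.3 N m more than in plain turning is a clear sign of the stop, 0.65 N m is too much.
- neck: Grey neck ring fixed on the canister's top, outer diameter 52, bore 36, 8 mm high, carrying the cap's disc; origin at its underside's centre, 100 mm up on the canister's axis. Bears 100 N of pressing. Round it, part of the canister: a grey bayonet keeper ring (82 mm across, 19.5 mm high) with two arcs that hold the cap's lugs down with 1.5 mm of play, and two red stop blocks.
- keeper_axis (a point): Point on the canister's axis, 120 mm up. How far round the keeper ring is set differs from canister to canister and is not reported: the cap meets the stop after a counter-clockwise turn of anywhere between 42 and 82 degrees (0.73 to 1.43 rad), and its lugs are free to lift only from about 4 degrees (0.07 rad) before the stop onwards.
- latch (a point): Midpoint between the tops of the two black latch posts on the canister's +y side, 45 mm from its axis and 27 mm above its flat top; the posts reach from 42 to 49 mm from the axis; a like pair stands on the -y side. The tab's tooth stands between the posts with about 2 mm of play each way until the tab is pinched in. Keep fingertips above the posts.
- cap: Blue round cap with two orange tabs, 0.09 to 0.16 kg, loose but locked on the canister at the start, its axes then parallel to the canister's. Origin at the centre of its plug's underside (101.5 mm above the canister's underside when seated), z up. Plug diameter 32 mm (2 mm side play), from 0 to 6.5 mm; disc diameter 56, to 12.5 mm; two blue lugs along its x axis, out to 36 mm.
- cap_grip (a point): Point on the cap's axis between the tabs, 48 mm above the cap's origin. The tabs are flat upright paddles, 26 mm wide along the cap's x, from 13 to 62 mm above the cap's origin, outer faces at +23 and -23 mm along its y (46 mm over both; 32 mm when pinched fully). Below, each has a tooth out to 46.5 mm at 20 to 24.5 mm above the origin.
- tab_a (a joint): How far the tab on the cap's +y side is pinched in: 0 sprung out (locked), 0.007 m fully in (its tooth is free from about 0.005 m). The spring presses back with 13 N when out and 17 N when fully in. A pinch of 25 to 45 N is ample.
- tab_b (a joint): The same for the tab on the cap's -y side. The cap can be carried by its pinched tabs. Fingers that swing forward as they close on the tabs push the cap down on its neck, which adds friction to the turning; easing up a little takes that load off.
- dish: Shallow round steel dish, fixed to the counter, 124 mm across the rim and 14 mm high, its floor (112 mm across) 4 mm thick; origin at the centre of its underside.
- rack: Bystander: blue sample tube rack, 60 x 170 mm, 86 mm high with its tubes, loose; origin at the centre of its underside.
- bottle: Bystander: white reagent bottle with green cap, diameter 60 mm, height 130 mm, loose; origin at the centre of its underside.
- tipbox: Bystander: yellow box with clear lid, 92 x 122 x 60 mm, loose; origin at the centre of its underside.
Things that resemble listed ones, but are neither listed nor needed, are in the scene too. There is more than one size of the dish; the job needs the middle-sized.

How it is judged:
By the outcome, as a careful person would: the job done as asked, in the order asked, and still so for the second after the job is handed in, with the robot touching nothing.
It also fails if it takes over 70 s, if anything falls off the work surface, if the arm or the gripper's body presses on something with over 40 N, if the wrist force passes 120 N, or if a joint passes its speed limit or range.

## Working session

There is one attempt and no reset: what is moved stays moved. The work goes in short steps, Python scripts to look and compute and a shell command to move; the robot and the scene stay as the last step left them, time stands still between calls to the robot, and variables do not carry over. Pictures are saved under pics/ and viewed, and the job is handed in when it is done.

```bash
ls; mkdir -p pics
python3 - <<'E'
from plant import *
import cv2
s=state(); print(s)
for n in ("scene","top","wrist"):
    ci=camera_info(n); print(n,ci)
    cv2.imwrite(f"pics/{n}0.png",grab_frame(n))
E
```

```text
pics
{'time': 0.0, 'joint_pos': array([ 1.14297934e+00,  5.33549335e-02,  1.61428235e+00,  7.72688808e-06,
        1.47604777e+00, -1.19014230e-01]), 'joint_vel': array([ 7.70911241e-05, -7.35955970e-04,  5.14479880e-04,  1.32621252e-03,
        9.79980712e-04, -7.47077447e-04]), 'joint_efforts': array([-1.24998160e-04, -3.93719566e+01, -3.70157647e+01,  2.90909611e-05,
        7.52463442e-03, -2.37542645e-05]), 'tool_pos': array([0.18969125, 0.59485617, 0.2300712 ]), 'tool_rot': array([ 5.09187235e-04,  8.07439634e-01,  5.89949272e-01, -9.13934324e-04]), 'contact_force': array([-0.01724929, -0.12413385, -0.32032343]), 'ft_torque': array([-0.02615588,  0.01667291, -0.04120563]), 'gripper_width': 0.9963738766698438}
scene {'vertical_fov': 54.57196179952005, 'cx': 321.88577635470403, 'cy': 241.259801894744, 'origin': array([ 1.10230013, -0.31208748,  0.74286927]), 'rotation': array([-0.33851132,  0.77902231,  0.48899079, -0.19855059])}
top {'vertical_fov': 53.27771177642423, 'cx': 318.46689168431374, 'cy': 239.56526985269304, 'origin': array([ 0.34624495, -0.00764987,  1.13485896]), 'rotation': array([-0.06473764,  0.71323864, -0.69493795,  0.06450521])}
wrist {'vertical_fov': 70.26383233026776, 'cx': 320.6283799404761, 'cy': 242.5844917445942, 'origin': array([0.10880825, 0.62095507, 0.37340362]), 'rotation': array([0.13430635, 0.7960025 , 0.58213312, 0.09727726])}
```

View pics/scene0.png

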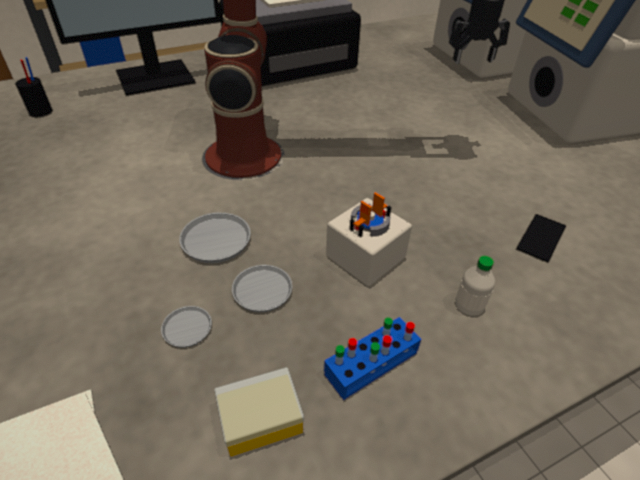

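View pics/top0.png

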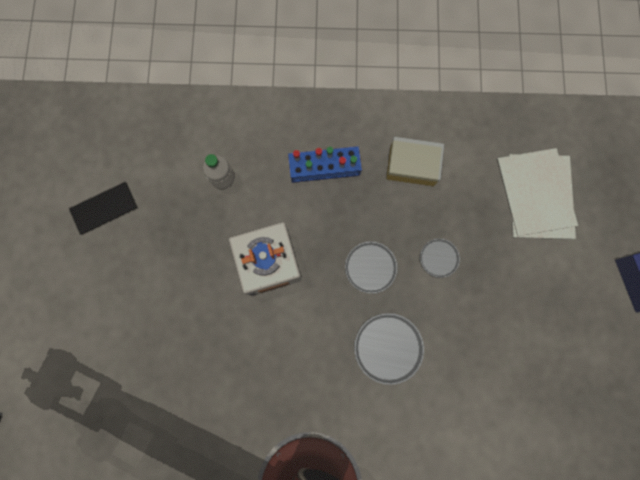

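View pics/wrist0.png

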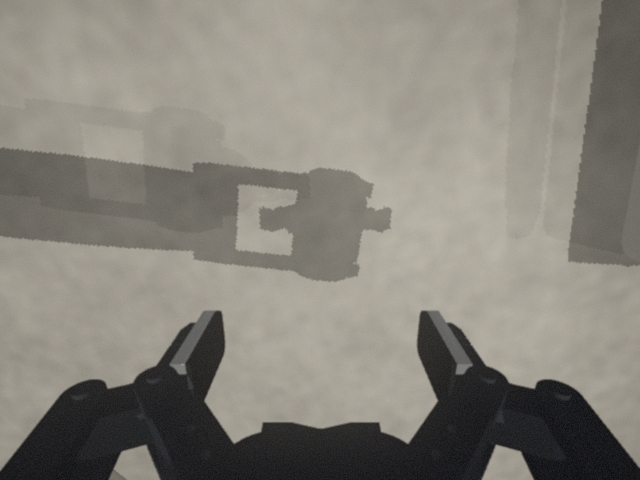

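The top view shows the canister at about (265,258), the middle dish at (371,267), the small dish at (439,258) and the large one at (389,348). Next I measure them.

```bash
cat > h.py <<'E'
import numpy as np, cv2
from scipy.spatial.transform import Rotation as R
def q2R(q): return R.from_quat([q[1],q[2],q[3],q[0]]).as_matrix()
def ray(ci,u,v):
    f=240/np.tan(np.radians(ci["vertical_fov"]/2))
    d=np.array([(u-ci["cx"])/f,(v-ci["cy"])/f,1.0])
    return np.array(ci["origin"]), q2R(ci["rotation"])@d
def onz(ci,u,v,z):
    o,d=ray(ci,u,v); return o+d*(z-o[2])/d[2]
def proj(ci,p):
    f=240/np.tan(np.radians(ci["vertical_fov"]/2))
    c=q2R(ci["rotation"]).T@(np.array(p)-ci["origin"])
    return np.array([ci["cx"]+f*c[0]/c[2],ci["cy"]+f*c[1]/c[2]])
def tri(ca,pa,cb,pb):
    o1,d1=ray(ca,*pa);o2,d2=ray(cb,*pb)
    A=np.stack([d1,-d2],1);t=np.linalg.lstsq(A,o2-o1,rcond=None)[0]
    a,b=o1+t[0]*d1,o2+t[1]*d2
    return (a+b)/2,np.linalg.norm(a-b)
E
python3 - <<'E'
from plant import *
from h import *
top=cv2.imread("pics/top0.png"); ci=camera_info("top")
# dish: grey disc
g=cv2.cvtColor(top,cv2.COLOR_BGR2HSV)
m=((g[...,2]>125)&(g[...,1]<25)).astype(np.uint8)*255
m[:100]=0
cs,_=cv2.findContours(m,cv2.RETR_EXTERNAL,cv2.CHAIN_APPROX_NONE)
for c in cs:
    if cv2.contourArea(c)<400: continue
    (x,y),ax,a=cv2.fitEllipse(c); p=onz(ci,x,y,0.006)
    w=np.linalg.norm(onz(ci,x+ax[0]/2,y,0.006)-onz(ci,x-ax[0]/2,y,0.006))
    print(cv2.contourArea(c),(x,y),ax,p.round(4),w)
h=cv2.resize(top[210:310,215:415],None,fx=4,fy=4,interpolation=cv2.INTER_CUBIC); cv2.imwrite("pics/topz.png",h)
sc=cv2.imread("pics/scene0.png")
cv2.imwrite("pics/sz.png",cv2.resize(sc[180:290,310:430],None,fx=5,fy=5,interpolation=cv2.INTER_CUBIC))
o=((g[...,0]<15)&(g[...,1]>150)&(g[...,2]>90)).astype(np.uint8)*255
o[:200]=0;o[320:]=0
n,l,st,ce=cv2.connectedComponentsWithStats(o)
print(st,ce)
b=((abs(g[...,0].astype(int)-110)<15)&(g[...,1]>150)).astype(np.uint8)*255;b[:200]=0
n,l,st,ce=cv2.connectedComponentsWithStats(b);print(st,ce)
E
```

```text
2806.0 (387.9715270996094, 348.08184814453125) (58.61977005004883, 60.962154388427734) [ 0.3052 -0.1712  0.006 ] 0.13506660509679813
1502.5 (370.2538146972656, 267.42901611328125) (43.188228607177734, 44.33404541015625) [ 0.4911 -0.1292  0.006 ] 0.10256852799396446
785.0 (438.75091552734375, 258.0823059082031) (30.995777130126953, 32.32355880737305) [ 0.5178 -0.2923  0.006 ] 0.07392039826139038
2918.0 (263.9880065917969, 257.529541015625) (63.055213928222656, 64.95590209960938) [0.5083 0.1241 0.006 ] 0.1501834212484158
5443.5 (539.5060424804688, 193.33843994140625) (74.4843978881836, 101.3131332397461) [ 0.6843 -0.542   0.006 ] 0.1823314432793335
[[     0      0    640    480 307082]
 [   269    245     14     11     56]
 [   243    251     11     12     62]] [[319.52232303 239.49425235]
 [275.66071429 250.66071429]
 [248.53225806 257.88709677]]
[[     0      0    640    480 307200]] [[319.5 239.5]]
```

View pics/topz.png

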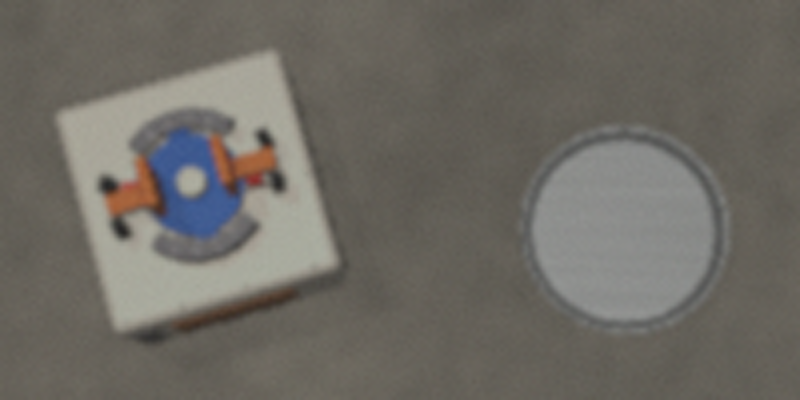

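View pics/sz.png

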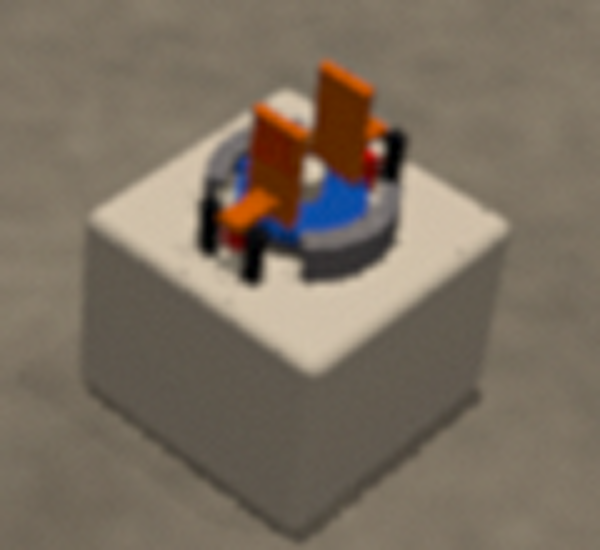

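Run:
```python
from plant import *
from h import *
ci=camera_info("top"); s=state()
C=[onz(ci,215+u/4-.4,210+v/4-.4,0.1) for u,v in [(58,117),(275,52),(340,265),(115,330)]]
C=np.array(C);print(C.round(4),C.mean(0)); 
print([np.linalg.norm(C[i]-C[i-1]) for i in range(4)])
for i in range(4):
    d=C[i]-C[i-1];print(np.degrees(np.arctan2(d[1],d[0])))
A=onz(ci,215+275/4,210+160/4,.1235);B=onz(ci,215+108/4,210+203/4,.1235)
d=A-B;print("teeth",A,B,(A+B)/2,np.linalg.norm(d),np.degrees(np.arctan2(d[1],d[0])))
Rm=q2R(s["tool_rot"]);print(Rm.round(3),np.degrees(np.arctan2(Rm[1,0],Rm[0,0])))
# camera in tool frame
cw=camera_info("wrist");print(Rm.T@(cw["origin"]-s["tool_pos"]),(Rm.T@q2R(cw["rotation"])).round(3))
```

```text
[[0.5342 0.1917 0.1   ]
 [0.5739 0.0739 0.1   ]
 [0.4567 0.034  0.1   ]
 [0.4184 0.154  0.1   ]] [0.49582492 0.11341784 0.1       ]
[np.float64(0.12176863430240066), np.float64(0.1243326906942626), np.float64(0.1238228537510046), np.float64(0.12596866224590628)]
18.018639222929934
-71.3818231395261
-161.2221981908439
107.68097717246714
teeth [0.50877609 0.06882763 0.1235    ] [0.48325729 0.15686994 0.1235    ] [0.49601669 0.11284879 0.1235    ] 0.09166600122961593 -73.83592800274988
[[ 0.304  0.953 -0.001]
 [ 0.953 -0.304 -0.001]
 [-0.002 -0.    -1.   ]] 72.31031407771512
[-5.34061345e-05 -8.49893124e-02 -1.43196165e-01] [[ 1.     0.     0.001]
 [-0.001  0.945  0.327]
 [-0.    -0.327  0.945]]
```

```bash
python3 -m inch '-0.0229 0.0274 -0.006 0 0 0 0; -0.0229 0.0274 -0.006 0 0 0 0; -0.0229 0.0274 -0.006 0 0 0 0; -0.0229 0.0274 -0.006 0 0 0 0; -0.0229 0.0274 -0.006 0 0 0 0; -0.0229 0.0274 -0.006 0 0 0 0; -0.0229 0.0274 -0.006 0 0 0 0; -0.0229 0.0274 -0.006 0 0 0 0'
python3 -m inch '-0.0229 0.0274 0 0 0 0 0; -0.0229 0.0274 0 0 0 0 0; -0.0229 0.0274 0 0 0 0 0; -0.0229 0.0274 0 0 0 0 0; -0.0229 0.0274 0 0 0 0 0; -0.0229 0.0274 0 0 0 0 0; -0.0229 0.0274 0 0 0 0 0; -0.0229 0.0274 0 0 0 0 0'
python3 -m inch '0 0 0 0 0 0.12 0; 0 0 0 0 0 0.12 0; 0 0 0 0 0 0.12 0; 0 0 0 0 0 0.12 0; 0 0 0 0 0 0.12 0; 0 0 0 0 0 0.12 0; 0 0 0 0 0 0.12 0; 0 0 0 0 0 0.12 0; 0 0 0 0 0 0.12 0; 0 0 0 0 0 0.12 0'
python3 -m inch '0 0 0 0 0 0.12 0; 0 0 0 0 0 0.12 0; 0 0 0 0 0 0.12 0; 0 0 0 0 0 0.12 0; 0 0 0 0 0 0.12 0; 0 0 0 0 0 0.12 0; 0 0 0 0 0 0.12 0; 0 0 0 0 0 0.12 0; 0 0 0 0 0 0.12 0; 0 0 0 0 0 0.12 0'
python3 -m inch '0 0 0 0 0 0.12 0; 0 0 0 0 0 0 0; 0 0 0 0 0 0 0;0 0 0 0 0 0 0'
python3 - <<'E'
from plant import *
from h import *
s=state();Rm=q2R(s["tool_rot"]);print(s["joint_pos"],s["tool_pos"],Rm.round(3),np.degrees(np.arctan2(Rm[1,0],Rm[0,0])))
import pickle
pickle.dump((s,camera_info("wrist")),open("w1.pkl","wb"))
cv2.imwrite("pics/w1.png",grab_frame("wrist"))
E
```

```text
time: 0.82
tool_pos: [0.3434, 0.3527, 0.2793]
tool_rot: [0.0, 0.807, 0.59, -0.0]
contact_force: [1.8, 0.1, -0.2]
gripper_width: 0.998
time: 1.48
tool_pos: [0.4967, 0.1114, 0.2791]
tool_rot: [-0.0, 0.808, 0.59, -0.0]
contact_force: [0.8, 0.4, 0.4]
gripper_width: 1.003
time: 2.32
tool_pos: [0.496, 0.1131, 0.2789]
tool_rot: [0.0, 1.0, 0.028, -0.0]
contact_force: [-0.3, 0.3, 0.6]
gripper_width: 0.999
time: 3.15
tool_pos: [0.496, 0.1131, 0.2789]
tool_rot: [0.0, 0.841, -0.541, -0.0]
contact_force: [-0.2, 0.2, 0.1]
gripper_width: 0.997
time: 3.48
tool_pos: [0.4962, 0.1131, 0.2791]
tool_rot: [0.0, 0.809, -0.587, -0.0]
contact_force: [0.5, -0.1, -0.1]
gripper_width: 1.004
[ 7.78064583e-02 -2.53424700e-01  1.81844713e+00 -1.24816996e-06
  1.57689561e+00  1.33333010e+00] [0.49615362 0.11310686 0.27910365] [[ 0.31  -0.951 -0.   ]
 [-0.951 -0.31  -0.   ]
 [-0.     0.    -1.   ]] -71.93620678635844
```

View pics/w1.png

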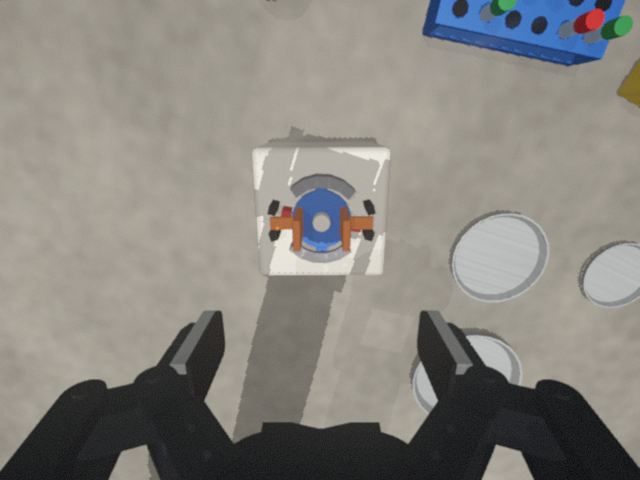

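Run:
```python
from plant import *
from h import *
import pickle
s,ci=pickle.load(open("w1.pkl","rb"))
im=cv2.imread("pics/w1.png")
cv2.imwrite("pics/w1z.png",cv2.resize(im[130:290,235:405],None,fx=4.7,fy=3.7*4.7/4.7 if 0 else 3.7,interpolation=cv2.INTER_CUBIC)) if 0 else cv2.imwrite("pics/w1z.png",cv2.resize(im[135:285,240:400],None,fx=4,fy=4,interpolation=cv2.INTER_CUBIC))
g=cv2.cvtColor(im,cv2.COLOR_BGR2HSV)
o=((g[...,0]<15)&(g[...,1]>150)&(g[...,2]>80)).astype(np.uint8)*255
n,l,st,ce=cv2.connectedComponentsWithStats(o);print(st,ce)
b=((abs(g[...,0].astype(int)-110)<15)&(g[...,1]>120)).astype(np.uint8)*255;b[:150]=0;b[280:]=0
n,l,st,ce=cv2.connectedComponentsWithStats(b);print(st,ce)
# dish rim
m=((g[...,2]>150)&(g[...,1]<25)).astype(np.uint8)*255
```

```text
[[     0      0    640    480 305882]
 [   577      8     26     24    326]
 [   576     21      6      5     11]
 [   581     22      3      3      4]
 [   575     26      3      3      3]
 [   271    208     31     42    495]
 [   300    209      1      2      2]
 [   342    208      2      2      2]
 [   296    211      6      5     10]
 [   342    211      2      2      3]
 [   345    210      1      1      1]
 [   344    212      3      3      4]
 [   344    215      1      1      1]
 [   344    217      1      2      2]
 [   346    216      2      2      3]
 [   301    219      1      2      2]
 [   342    218      1      2      2]
 [   342    218     30     32    447]] [[319.19471234 239.78874533]
 [592.09509202  19.83435583]
 [578.45454545  23.54545455]
 [582.25        22.75      ]
 [576.          27.        ]
 [287.76767677 225.8040404 ]
 [300.         209.5       ]
 [342.5        208.5       ]
 [298.1        212.7       ]
 [342.33333333 211.33333333]
 [345.         210.        ]
 [345.25       213.        ]
 [344.         215.        ]
 [344.         217.5       ]
 [346.33333333 216.66666667]
 [301.         219.5       ]
 [342.         218.5       ]
 [353.95749441 227.81655481]]
[[     0      0    640    480 305532]
 [   297    189     50     62   1666]
 [   294    210      1      1      1]
 [   293    213      1      1      1]] [[319.49163099 239.62110352]
 [321.06602641 217.32412965]
 [294.         210.        ]
 [293.         213.        ]]
```

View pics/w1z.png

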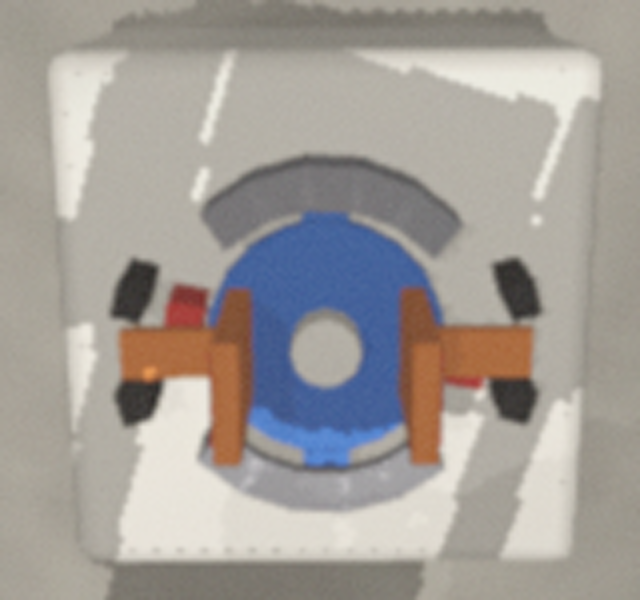

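Run:
```python
from h import *
import pickle
s,ci=pickle.load(open("w1.pkl","rb"))
Rm=q2R(s["tool_rot"]);
def z(u,v,h): 
    return onz(ci,240+u/4-.4,135+v/4-.4,h)
def t(p): return (Rm.T@(p-s["tool_pos"])).round(4)
L=z(228,402,.1635);Rr=z(426,402,.1635)
print("tabs",L,Rr,(L+Rr)/2,t(L),t(Rr))
for u,v in [(213,465),(243,465),(412,465),(440,465)]: print(t(z(u,v,.1635)))
C=[z(*p,.1) for p in [(55,50),(600,50),(570,560),(82,560)]];print("can",np.mean(C,0),[t(c) for c in C])
# teeth tips z top .126
A=z(120,350,.126);B=z(532,350,.126);print("teeth",t(A),t(B))
# posts
for u,v in [(140,262),(512,262)]: print("post", t(z(u,v,.127)))
```

```text
tabs [0.49074504 0.13181964 0.1635    ] [0.50301228 0.09431699 0.1635    ] [0.49687866 0.11306832 0.1635    ] [-0.0195 -0.0007  0.1156] [ 0.02   -0.0007  0.1156]
[-0.0228  0.0127  0.1156]
[-0.0167  0.0127  0.1156]
[0.0175 0.0127 0.1156]
[0.0232 0.0127 0.1156]
can [0.49704397 0.11311556 0.1       ] [array([-0.0617, -0.0645,  0.1791]), array([ 0.0625, -0.0645,  0.1791]), array([0.0633, 0.0626, 0.1791]), array([-0.0629,  0.0628,  0.1791])]
teeth [-0.0463 -0.0009  0.1531] [ 0.0465 -0.001   0.1531]
post [-0.0408 -0.0212  0.1521]
post [ 0.0409 -0.0213  0.1521]
```

```bash
python3 -m inch '0 -0.0007 0.03 0 0 -0.01 0; 0 0 0.03 0 0 0 0; 0 0 0.03 0 0 0 0; 0 0 0.03 0 0 0 0; 0 0 0.016 0 0 0 0; 0 0 0.01 0 0 0 0; 0 0 0 0 0 0 0.2;0 0 0 0 0 0 0.35;0 0 0 0 0 0 0.4;0 0 0 0 0 0 0.4'
python3 - <<'E'
from plant import *
s=state(); print(s)
import cv2
cv2.imwrite("pics/w2.png",grab_frame("wrist"))
E
```

```text
time: 4.37
tool_pos: [0.4983, 0.1135, 0.1354]
tool_rot: [-0.001, 0.812, -0.584, 0.001]
contact_force: [0.5, -0.4, 0.3]
gripper_width: 0.606
{'time': 4.3667, 'joint_pos': array([ 7.82000472e-02, -1.46095131e-01,  1.96924888e+00,  5.65537584e-06,
        1.31489963e+00,  1.32588319e+00]), 'joint_vel': array([-0.00076545, -0.0009841 ,  0.00460635, -0.00013863,  0.00033155,
        0.00218337]), 'joint_efforts': array([-3.53526215e-03, -2.83012301e+01, -3.47135246e+01, -1.00372984e-04,
        9.48667839e-04, -2.22814037e-03]), 'tool_pos': array([0.49826106, 0.11347265, 0.13540615]), 'tool_rot': array([-0.00114488,  0.81163868, -0.5841571 ,  0.00134939]), 'contact_force': array([ 0.49013613, -0.40393427,  0.28382475]), 'ft_torque': array([-0.01261198,  0.02513471, -0.04969454]), 'gripper_width': 0.606434253374268}
```

View pics/w2.png

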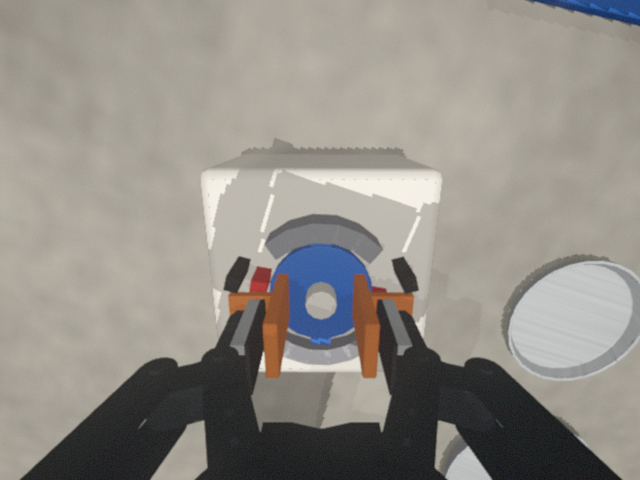

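The pads straddle the orange tabs at about (275,320) and (367,320), well centred. Now I pinch gradually.

```bash
python3 -m inch '0 0.0012 0 0 0 0 0.44; 0 0 0 0 0 0 0.48; 0 0 0 0 0 0 0.48'
python3 -m inch '0 0 -0.0005 0 0 0 0.54; 0 0 0 0 0 0 0.54'
python3 -m inch '0 0 -0.0005 0 0 0 0.60; 0 0 0 0 0 0 0.60;0 0 0 0 0 0 0.60'
python3 -c "
from plant import *
s=state();print(s['contact_force'],s['ft_torque'],s['gripper_width'],s['tool_pos'])"
```

```text
time: 4.67
tool_pos: [0.4966, 0.113, 0.1349]
tool_rot: [-0.001, 0.812, -0.584, 0.001]
contact_force: [-1.9, -0.4, 5.4]
gripper_width: 0.524
time: 4.83
tool_pos: [0.4966, 0.113, 0.1356]
tool_rot: [-0.001, 0.812, -0.584, 0.001]
contact_force: [-1.9, 0.5, 7.1]
gripper_width: 0.464
time: 5.08
tool_pos: [0.4966, 0.1129, 0.1362]
tool_rot: [-0.001, 0.812, -0.584, 0.001]
contact_force: [-1.4, -0.1, 7.1]
gripper_width: 0.407
[-1.35754964 -0.12929983  7.1225729 ] [-0.09174112  0.36758947  0.02001148] 0.4068932178750204 [0.49661546 0.11293503 0.13616934]
```

```bash
python3 -m inch '0 0 -0.0006 0 0 0 0.63; 0 0 0 0 0 0 0.63;0 0 0 0 0 0 0.63'
python3 -m inch '0 0 -0.0004 0 0 0 0.66; 0 0 0 0 0 0 0.66;0 0 0 0 0 0 0.66'
python3 -c "
from plant import *
s=state();print(s['contact_force'],s['ft_torque'],s['gripper_width'],s['tool_pos'])"
```

```text
time: 5.33
tool_pos: [0.4966, 0.113, 0.1365]
tool_rot: [-0.001, 0.812, -0.584, 0.001]
contact_force: [-1.6, -0.5, 6.6]
gripper_width: 0.373
time: 5.58
tool_pos: [0.4967, 0.113, 0.1369]
tool_rot: [-0.001, 0.812, -0.584, 0.001]
contact_force: [-0.3, -0.8, 6.2]
gripper_width: 0.35
[-0.28957795 -0.83986164  6.17879214] [-0.10710158  0.18133034  0.03754144] 0.3495109410792531 [0.49672814 0.11295425 0.13689994]
```

```bash
python3 -m inch '0 0 -0.0002 0 0 0 0.69; 0 0 0 0 0 0 0.69;0 0 0 0 0 0 0.69'
python3 - <<'E'
from plant import *
import cv2
s=state();print(s['contact_force'],s['ft_torque'],s['gripper_width'],s['tool_pos'])
cv2.imwrite("pics/w3.png",grab_frame("wrist"))
E
```

```text
time: 5.83
tool_pos: [0.4969, 0.113, 0.1375]
tool_rot: [-0.001, 0.812, -0.584, 0.001]
contact_force: [-0.3, 0.1, 6.9]
gripper_width: 0.323
[-0.31218669  0.06562924  6.93899106] [-0.09026131  0.21906022 -0.01632469] 0.3233204850574982 [0.49688713 0.11299146 0.13745047]
```

View pics/w3.png

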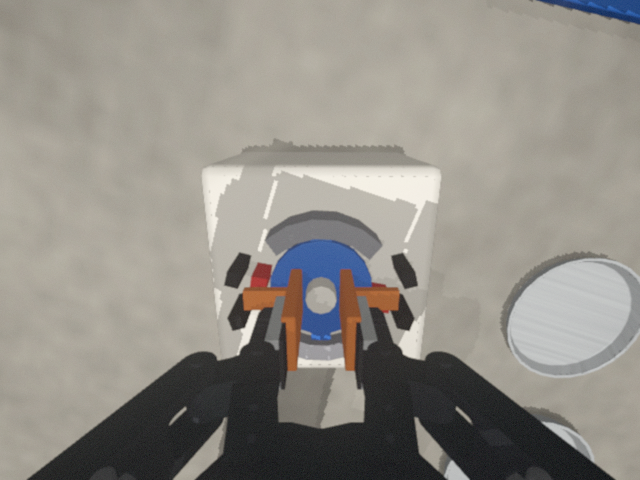

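Run:
```python
import cv2,numpy as np
a=cv2.imread("pics/w2.png")[235:385,220:420];b=cv2.imread("pics/w3.png")[235:385,220:420]
cv2.imwrite("pics/cmp.png",cv2.resize(np.vstack([a,b]),None,fx=2*1.0,fy=2,interpolation=cv2.INTER_CUBIC)) 
cv2.imwrite("pics/c3.png",cv2.resize(b,None,fx=4,fy=4,interpolation=cv2.INTER_CUBIC))
```

```text
(no output)
```

View pics/c3.png

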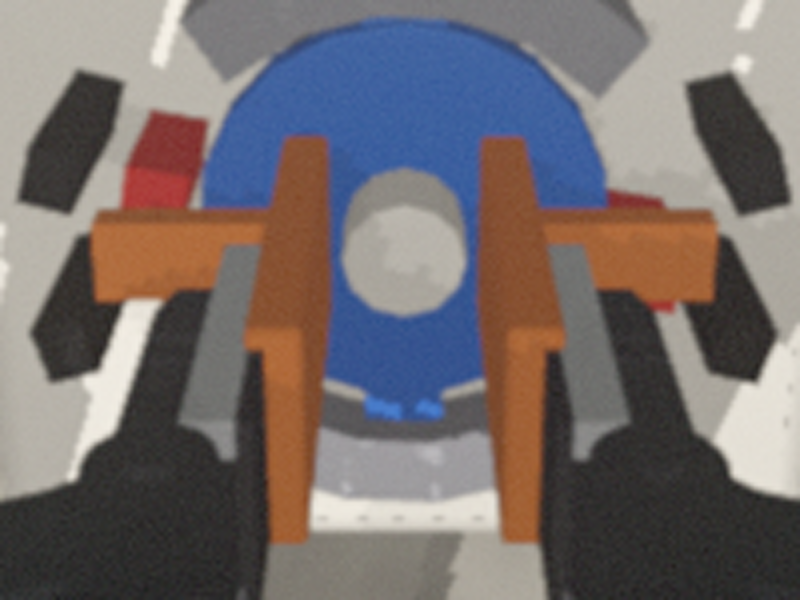

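View pics/cmp.png

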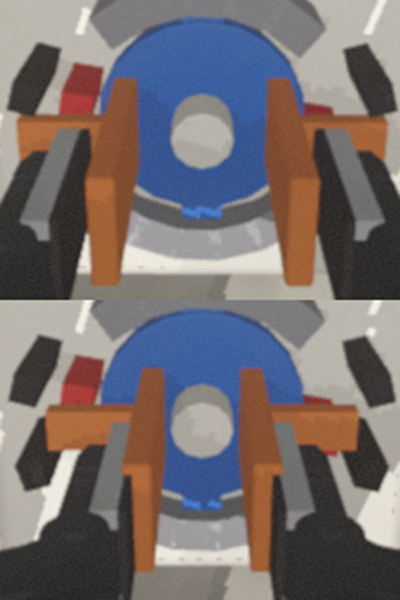

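```bash
python3 -m inch '0 0 -0.0002 0 0 0 0.72; 0 0 0 0 0 0 0.72;0 0 0 0 0 0 0.72'
python3 - <<'E'
from plant import *
import cv2
s=state();print(s['contact_force'],s['ft_torque'],s['gripper_width'],s['tool_pos'])
cv2.imwrite("pics/w4.png",cv2.resize(grab_frame("wrist")[235:385,220:420],None,fx=4,fy=4,interpolation=cv2.INTER_CUBIC))
E
```

```text
time: 6.13
tool_pos: [0.4969, 0.113, 0.1376]
tool_rot: [-0.001, 0.812, -0.584, 0.001]
contact_force: [-0.2, -1.0, 7.9]
gripper_width: 0.315
[-0.18668415 -0.9672322   7.89094377] [ 0.01124993  0.22083639 -0.0075598 ] 0.31507566310123214 [0.49686994 0.11298869 0.1375965 ]
```

View pics/w4.png

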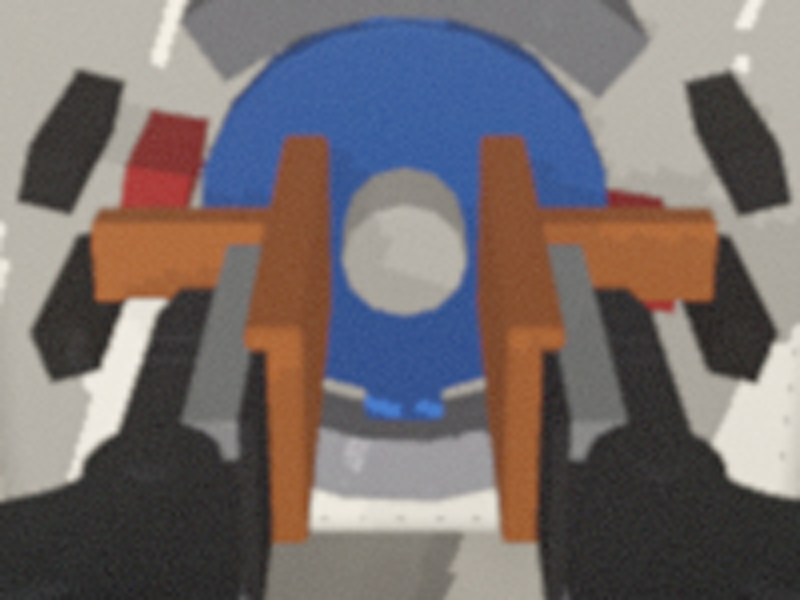

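```bash
python3 -m inch '0 0 -0.0005 0 0 0 0.72; 0 0 0 0 0 0 0.72'
python3 -c "
from plant import *
s=state();print(s['contact_force'],s['ft_torque'],s['gripper_width'],s['tool_pos'])"
python3 -m inch '0 0 -0.0004 0 0 0 0.72; 0 0 0 0 0 0 0.72'
python3 -c "
from plant import *
s=state();print(s['contact_force'],s['ft_torque'],s['gripper_width'],s['tool_pos'],s['joint_efforts'])"
```

```text
time: 6.35
tool_pos: [0.4968, 0.113, 0.1376]
tool_rot: [-0.001, 0.812, -0.584, 0.001]
contact_force: [0.1, -0.2, 6.0]
gripper_width: 0.317
[ 0.05915294 -0.18094823  5.96630756] [-0.01606842 -0.01059696  0.02495592] 0.31658111592869453 [0.49683654 0.11299186 0.13760062]
time: 6.52
tool_pos: [0.4968, 0.113, 0.1376]
tool_rot: [-0.001, 0.812, -0.584, 0.001]
contact_force: [1.0, -0.0, 5.2]
gripper_width: 0.317
[ 1.03911385 -0.02340481  5.18545896] [ 0.0252652  -0.35932665 -0.03306535] 0.3170568505969638 [0.49679873 0.11298438 0.13759749] [ 2.80632963e-01 -2.56365019e+01 -3.11647189e+01  8.37342697e-02
  4.69291359e-01  9.53904848e-03]
```

```bash
python3 -m inch '0 0 -0.0007 0 0 0 0.72; 0 0 0 0 0 0 0.72'
python3 -c "
from plant import *
s=state();print(s['contact_force'],s['ft_torque'],s['gripper_width'],s['tool_pos'])"
python3 -m inch '0 0 -0.0006 0 0 0 0.72; 0 0 0 0 0 0 0.72'
python3 -c "
from plant import *
s=state();print(s['contact_force'],s['ft_torque'],s['gripper_width'],s['tool_pos'],s['joint_efforts'])"
```

```text
time: 6.68
tool_pos: [0.4963, 0.113, 0.1376]
tool_rot: [-0.0, 0.812, -0.584, 0.001]
contact_force: [2.5, 0.1, 4.2]
gripper_width: 0.317
[2.45140631 0.07191653 4.18186715] [-0.04801112 -0.41606081 -0.01496748] 0.31742095339528953 [0.49626834 0.11295649 0.13763492]
time: 6.85
tool_pos: [0.4956, 0.1129, 0.1377]
tool_rot: [0.0, 0.812, -0.584, -0.0]
contact_force: [1.7, -0.4, 2.2]
gripper_width: 0.316
[ 1.67759814 -0.42111896  2.1989969 ] [-0.00390828 -0.33447392  0.01416998] 0.3158768100128377 [0.49562151 0.11294651 0.13765034] [ 1.89310047e-01 -2.69582123e+01 -3.27820981e+01  4.79899091e-02
  5.08685019e-01 -4.67023710e-03]
```

```bash
cat > r.py <<'E'
from plant import *
from h import *
s=state();Rm=q2R(s["tool_rot"])
print('F',s['contact_force'].round(2),'T',s['ft_torque'].round(3),'w',round(s['gripper_width'],3),s['tool_pos'].round(4),'yaw',np.degrees(np.arctan2(Rm[1,0],Rm[0,0])).round(2),'tilt',Rm[:2,2].round(4),'q6',s['joint_pos'][5].round(4),s['joint_efforts'][[0,5]].round(3))
E
python3 -m inch '0.0003 -0.0010 0 0 0 0 0.72; 0 0 0 0 0 0 0.72' >/dev/null; python3 r.py
python3 -m inch '0 0 0 0 0 -0.03 0.72; 0 0 0 0 0 -0.03 0.72; 0 0 0 0 0 -0.03 0.72;0 0 0 0 0 -0.03 0.72'>/dev/null; python3 r.py
```

```text
F [-1.48 -0.25  5.91] T [-0.091  0.356  0.011] w 0.316 [0.4958 0.113  0.1377] yaw -71.5 tilt [-0.0033 -0.0002] q6 1.3255 [-0.157 -0.006]
F [-0.2  -1.28  3.2 ] T [-0.108 -0.093 -0.048] w 0.317 [0.4964 0.1128 0.1376] yaw -64.55 tilt [-0.0012 -0.0005] q6 1.2041 [0.488 0.239]
```

```bash
python3 -m inch '0 0 -0.0003 0 0 -0.03 0.72; 0 0 0 0 0 -0.03 0.72; 0 0 0 0 0 -0.03 0.72;0 0 0 0 0 -0.03 0.72'>/dev/null; python3 r.py
python3 -m inch '0 0 0 0 0 -0.03 0.72; 0 0 0 0 0 -0.03 0.72; 0 0 0 0 0 -0.03 0.72;0 0 0 0 0 -0.03 0.72'>/dev/null; python3 r.py
python3 - <<'E'
from plant import *
import cv2
cv2.imwrite("pics/w5.png",cv2.resize(grab_frame("wrist")[235:385,220:420],None,fx=4,fy=4,interpolation=cv2.INTER_CUBIC))
E
```

```text
F [ 1.81 -1.24  1.43] T [-0.143 -0.166 -0.093] w 0.314 [0.4963 0.1127 0.1376] yaw -57.68 tilt [-0.0015 -0.0006] q6 1.0841 [0.569 0.251]
F [ 0.28 -1.6   2.03] T [-0.17  -0.177 -0.051] w 0.317 [0.4964 0.1127 0.1377] yaw -50.8 tilt [-0.0013 -0.0006] q6 0.9641 [0.591 0.252]
```

View pics/w5.png

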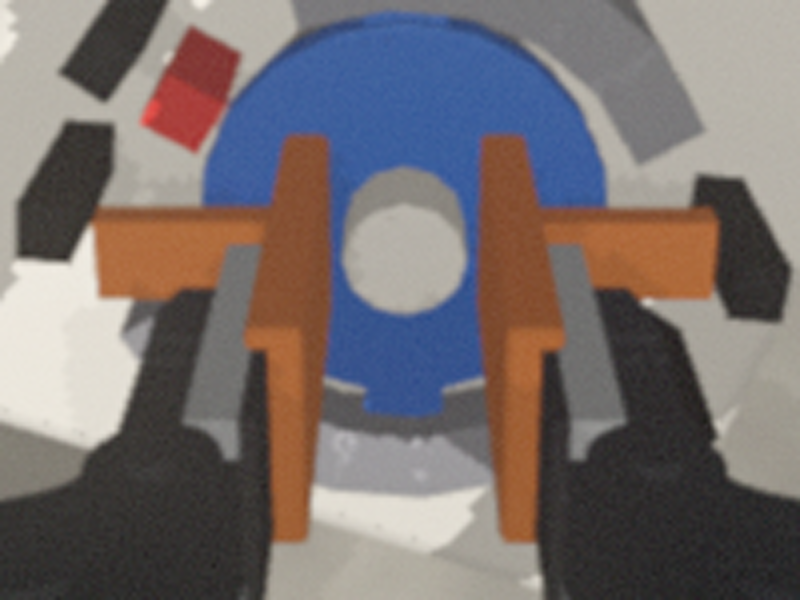

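```bash
python3 -m inch '0 0 0 0 0 -0.03 0.72; 0 0 0 0 0 -0.03 0.72; 0 0 0 0 0 -0.03 0.72;0 0 0 0 0 -0.03 0.72;0 0 0 0 0 -0.03 0.72'>/dev/null; python3 r.py
python3 -m inch '0 0 0 0 0 -0.03 0.72; 0 0 0 0 0 -0.03 0.72; 0 0 0 0 0 -0.03 0.72;0 0 0 0 0 -0.03 0.72;0 0 0 0 0 -0.03 0.72'>/dev/null; python3 r.py
python3 - <<'E'
from plant import *
import cv2
cv2.imwrite("pics/w6.png",cv2.resize(grab_frame("wrist")[220:370,220:420],None,fx=4,fy=4,interpolation=cv2.INTER_CUBIC))
E
```

```text
F [ 1.34 -1.14  2.64] T [-0.192 -0.218 -0.063] w 0.315 [0.4964 0.1128 0.1377] yaw -42.24 tilt [-0.0012 -0.0005] q6 0.8147 [0.597 0.255]
F [ 1.69 -0.74  2.43] T [-0.148 -0.252 -0.003] w 0.32 [0.4964 0.1128 0.1376] yaw -33.65 tilt [-0.0012 -0.0005] q6 0.6647 [0.576 0.256]
```

View pics/w6.png

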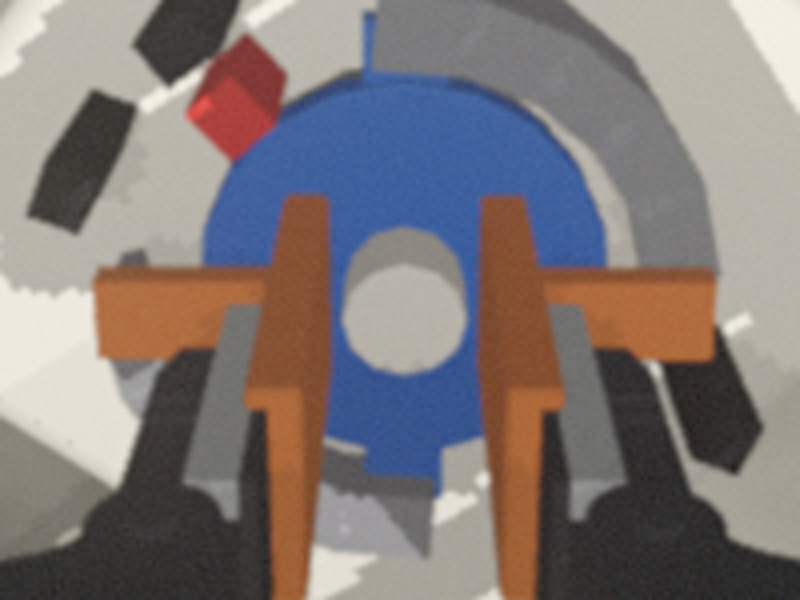

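```bash
python3 -m inch '0 0 0 0 0 -0.03 0.72; 0 0 0 0 0 -0.03 0.72; 0 0 0 0 0 -0.03 0.72;0 0 0 0 0 -0.03 0.72;0 0 0 0 0 -0.02 0.72'>/dev/null; python3 r.py
python3 -m inch '0 0 0 0 0 -0.02 0.72; 0 0 0 0 0 -0.02 0.72'>/dev/null; python3 r.py
python3 - <<'E'
from plant import *
import cv2
cv2.imwrite("pics/w7.png",cv2.resize(grab_frame("wrist")[220:370,220:420],None,fx=4,fy=4,interpolation=cv2.INTER_CUBIC))
E
python3 r.py
```

```text
F [ 1.01 -0.57  1.22] T [-0.114 -0.204  0.019] w 0.316 [0.4965 0.1128 0.1377] yaw -25.65 tilt [-0.0011 -0.0003] q6 0.5251 [0.549 0.096]
F [ 0.35 -0.84  0.52] T [-0.143 -0.182 -0.028] w 0.313 [0.4964 0.1129 0.1376] yaw -23.32 tilt [-0.0012 -0.0001] q6 0.4845 [0.425 0.182]
F [0.7  0.23 0.37] T [-0.048 -0.106  0.055] w 0.317 [0.4964 0.113  0.1377] yaw -23.28 tilt [-0.0012 -0.0001] q6 0.4837 [ 0.303 -0.059]
```

View pics/w7.png

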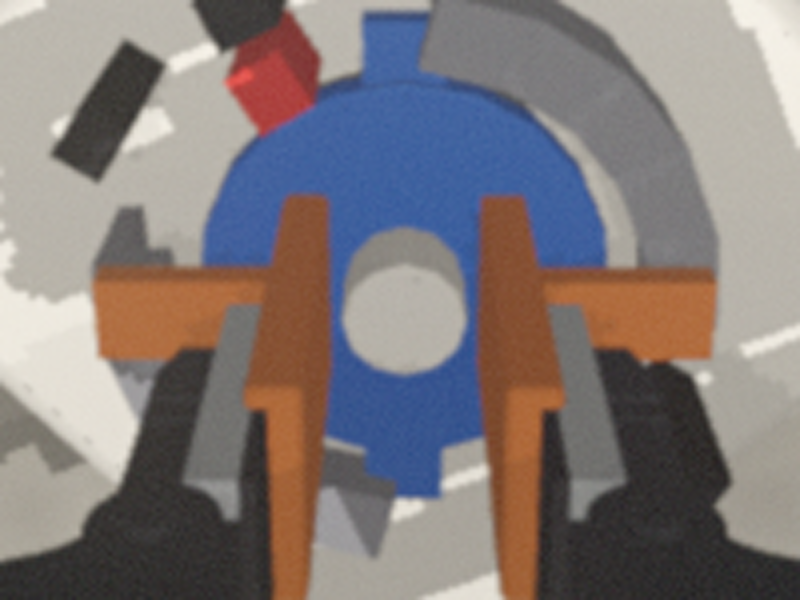

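```bash
python3 -m inch '0 0 0 0 0 -0.02 0.72; 0 0 0 0 0 -0.02 0.72; 0 0 0 0 0 -0.02 0.72; 0 0 0 0 0 0 0.72'>/dev/null; python3 r.py
python3 -m inch '0 0 0 0 0 -0.02 0.72; 0 0 0 0 0 -0.015 0.72;0 0 0 0 0 0 0.72'>/dev/null; python3 r.py
python3 -m inch '0 0 0 0 0 -0.02 0.72; 0 0 0 0 0 -0.015 0.72;0 0 0 0 0 0 0.72'>/dev/null; python3 r.py
python3 - <<'E'
from plant import *
import cv2
cv2.imwrite("pics/w8.png",cv2.resize(grab_frame("wrist")[220:370,220:420],None,fx=4,fy=4,interpolation=cv2.INTER_CUBIC))
E
```

```text
F [ 0.92 -0.12 -0.66] T [-0.021  0.011 -0.051] w 0.316 [0.4963 0.1131 0.1377] yaw -19.88 tilt [-0.0013  0.0002] q6 0.4244 [-0.058 -0.137]
F [-0.01  0.46 -1.38] T [ 0.012 -0.008  0.005] w 0.313 [0.4966 0.113  0.138 ] yaw -17.88 tilt [-0.0006  0.0001] q6 0.3896 [ 0.003 -0.11 ]
F [ 0.05 -0.69 -0.8 ] T [ 0.017 -0.039  0.054] w 0.313 [0.4968 0.113  0.1382] yaw -15.88 tilt [-0.  0.] q6 0.3546 [ 0.003 -0.11 ]
```

View pics/w8.png

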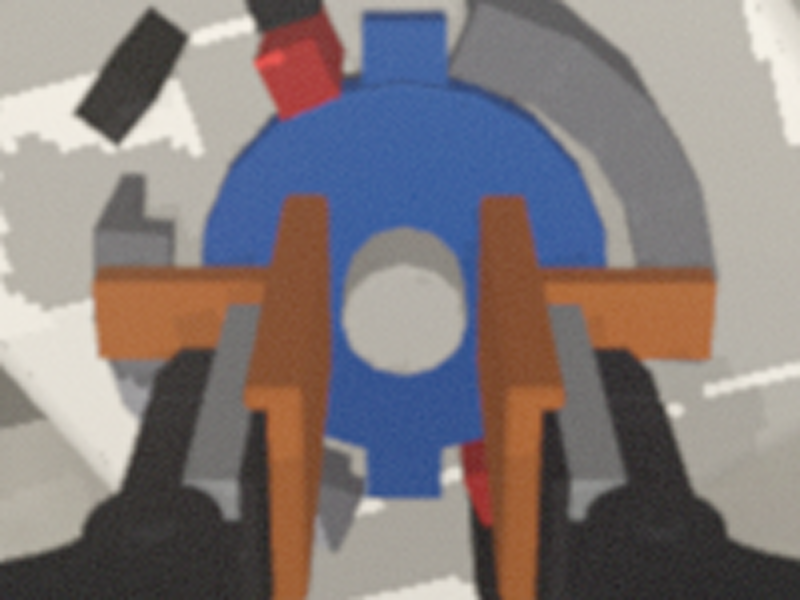

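```bash
for i in 1; do :; done
python3 -m inch '0 0 0 0 0 -0.02 0.72; 0 0 0 0 0 -0.02 0.72;0 0 0 0 0 0 0.72'>/dev/null; python3 r.py
python3 -m inch '0 0 0 0 0 -0.02 0.72; 0 0 0 0 0 0 0.72'>/dev/null; python3 r.py
python3 -m inch '0 0 0 0 0 -0.02 0.72; 0 0 0 0 0 0 0.72'>/dev/null; python3 r.py
```

```text
F [ 1.11  0.08 -1.69] T [-0.005  0.01   0.024] w 0.318 [0.4968 0.113  0.1382] yaw -13.57 tilt [ 0. -0.] q6 0.3143 [ 0.001 -0.14 ]
F [ 0.71 -0.18 -1.92] T [ 0.004 -0.     0.012] w 0.316 [0.4968 0.113  0.1382] yaw -12.43 tilt [ 0. -0.] q6 0.2944 [ 0.    -0.121]
F [-0.58  0.23 -1.52] T [-0.042 -0.014 -0.024] w 0.318 [0.4968 0.113  0.1382] yaw -11.28 tilt [-0.  0.] q6 0.2744 [-0.    -0.121]
```

```bash
python3 -m inch '0 0 0 0 0 -0.02 0.72; 0 0 0 0 0 0 0.72'>/dev/null; python3 r.py
python3 -m inch '0 0 0 0 0 -0.02 0.72; 0 0 0 0 0 0 0.72'>/dev/null; python3 r.py
python3 - <<'E'
from plant import *
import cv2
cv2.imwrite("pics/w9.png",cv2.resize(grab_frame("wrist")[220:370,220:420],None,fx=4,fy=4,interpolation=cv2.INTER_CUBIC))
E
```

```text
F [-0.41  0.33 -0.56] T [ 0.01   0.025 -0.033] w 0.318 [0.4967 0.113  0.1382] yaw -10.14 tilt [-0.0002  0.    ] q6 0.2545 [ 0.004 -0.15 ]
F [ 0.03 -0.29 -1.34] T [ 0.013  0.091 -0.059] w 0.318 [0.4968 0.113  0.1382] yaw -9.01 tilt [-0.0002  0.0001] q6 0.2346 [ 0.052 -0.212]
```

View pics/w9.png

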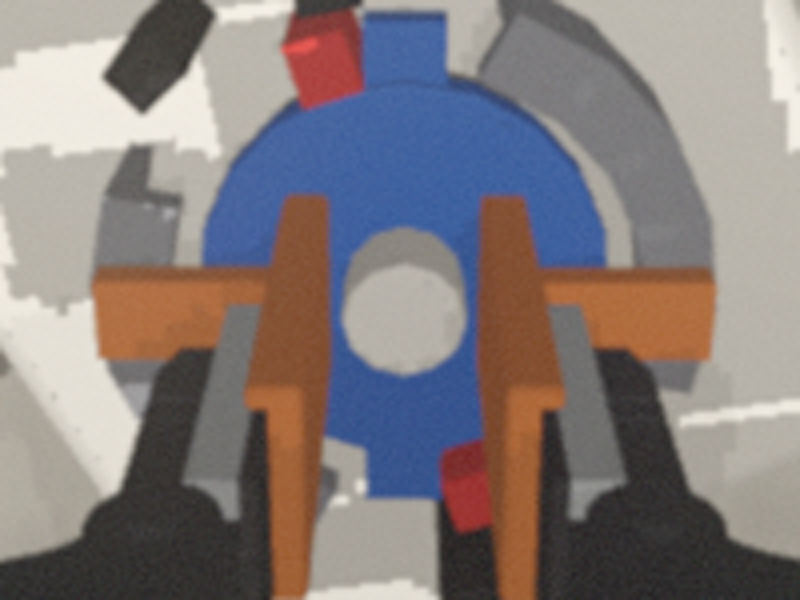

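```bash
python3 -m inch '0 0 0 0 0 -0.02 0.72; 0 0 0 0 0 0 0.72'>/dev/null; python3 r.py
python3 -m inch '0 0 0 0 0 -0.015 0.72; 0 0 0 0 0 0 0.72'>/dev/null; python3 r.py
python3 -m inch '0 0 0 0 0 -0.015 0.72; 0 0 0 0 0 0 0.72'>/dev/null; python3 r.py
```

```text
F [-0.95  0.79 -0.71] T [-0.04   0.126 -0.14 ] w 0.315 [0.4968 0.113  0.1382] yaw -7.86 tilt [-0.0001  0.0001] q6 0.2146 [ 0.106 -0.279]
F [-0.02  0.53 -1.42] T [-0.006  0.048 -0.147] w 0.319 [0.4967 0.113  0.1382] yaw -7.02 tilt [-0.0002  0.0001] q6 0.1999 [ 0.144 -0.303]
F [-0.87  0.21 -1.75] T [-0.023  0.176 -0.271] w 0.314 [0.4968 0.113  0.1382] yaw -6.15 tilt [-0.0001  0.0001] q6 0.1848 [ 0.187 -0.357]
```

Touched the stop: twist about 0.2–0.27 N·m over a near-zero baseline after roughly 65°. I'll relax slightly, staying in the free window, and lift.

```bash
python3 -m inch '0 0 0 0 0 0.025 0.72; 0 0 0 0 0 0.03 0.72; 0 0 0 0 0 0 0.72'>/dev/null; python3 r.py
python3 -m inch '0 0 -0.0015 0 0 0 0.72; 0 0 -0.0015 0 0 0 0.72; 0 0 0 0 0 0 0.72'>/dev/null; python3 r.py
python3 -m inch '0 0 -0.002 0 0 0 0.72; 0 0 -0.002 0 0 0 0.72; 0 0 0 0 0 0 0.72'>/dev/null; python3 r.py
```

```text
F [-0.44  0.23 -1.14] T [-0.026  0.133 -0.066] w 0.316 [0.4968 0.113  0.1382] yaw -9.34 tilt [-0.0001 -0.0001] q6 0.2406 [-0.01   0.141]
F [-0.65 -0.4  -1.21] T [-0.082  0.095 -0.078] w 0.316 [0.4968 0.113  0.1413] yaw -9.31 tilt [-0.0002 -0.0001] q6 0.2399 [ 0.087 -0.073]
F [-0.94 -0.17 -1.74] T [-0.046  0.19  -0.109] w 0.314 [0.4969 0.113  0.1457] yaw -9.33 tilt [0. 0.] q6 0.2403 [ 0.022 -0.064]
```

```bash
python3 -m inch '0 0 -0.004 0 0 0 0.72; 0 0 -0.006 0 0 0 0.72; 0 0 -0.008 0 0 0 0.72; 0 0 -0.01 0 0 0 0.72; 0 0 -0.012 0 0 0 0.72; 0 0 -0.012 0 0 0 0.72; 0 0 -0.008 0 0 0 0.72; 0 0 -0.004 0 0 0 0.72; 0 0 0 0 0 0 0.72'>/dev/null; python3 r.py
python3 - <<'E'
from plant import *
import cv2
cv2.imwrite("pics/w10.png",grab_frame("wrist"))
cv2.imwrite("pics/s10.png",cv2.resize(grab_frame("scene")[100:300,200:480],None,fx=2.8,fy=2.8))
E
```

```text
F [-0.22  0.54 -0.95] T [ 0.002 -0.027 -0.019] w 0.317 [0.4977 0.113  0.2111] yaw -9.34 tilt [0.003  0.0002] q6 0.2405 [0.019 0.   ]
```

View pics/w10.png

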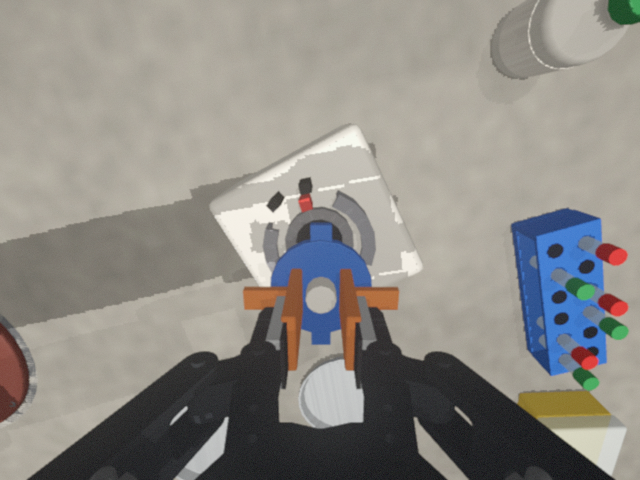

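View pics/s10.png

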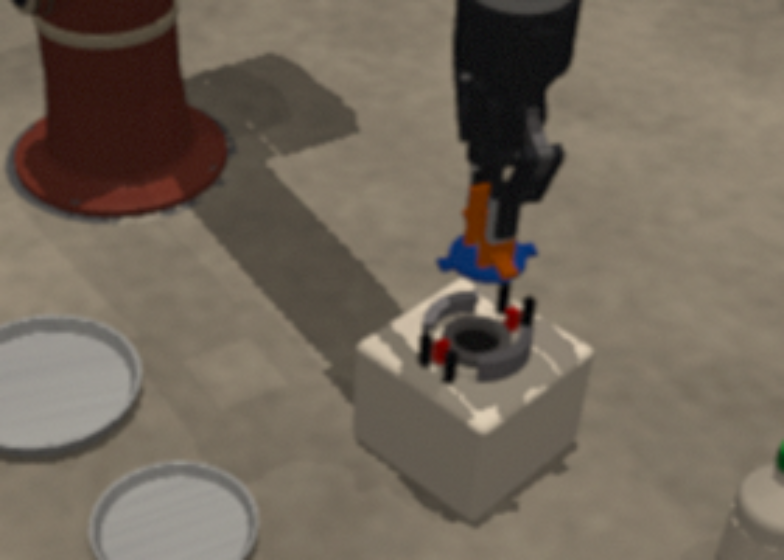

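Run:
```python
from plant import *
from h import *
ci=camera_info("top"); cs=camera_info("scene")
print(onz(ci,370.9,266.7,.014),onz(ci,215+156-.4,210+57.75-.4,.004))
# scene: outer rim ellipse via mask in floodfill
im=cv2.imread("pics/scene0.png")
cv2.imwrite("pics/dz.png",cv2.resize(im[255:320,220:305],None,fx=8,fy=8,interpolation=cv2.INTER_CUBIC))
p=proj(cs,[.4915,-.1290,.014]);print(p,(p-[220,255])*8)
```

```text
[ 0.49187999 -0.1298666   0.014     ] [ 0.49160436 -0.13025258  0.004     ]
[262.41476752 284.6154049 ] [339.31814019 236.92323923]
```

View pics/dz.png

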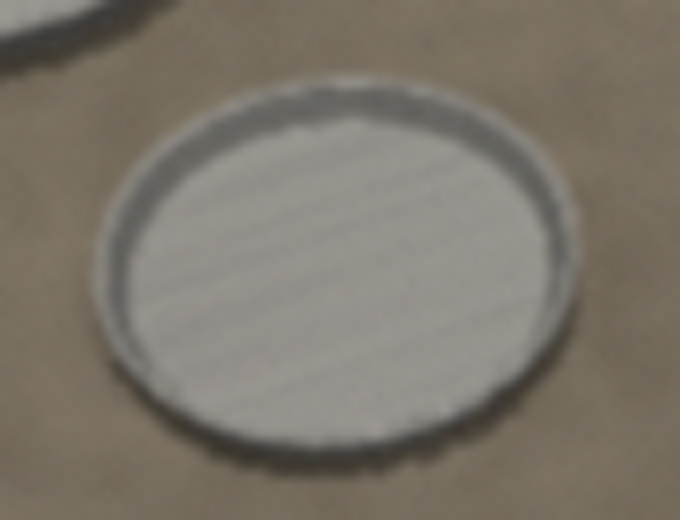

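```bash
python3 -m inch '0.0014 0.010 0 0 0 0 0.72; 0.0028 0.020 0 0 0 0 0.72; 0.0028 0.020 0 0 0 0 0.72; 0.0028 0.020 0 0 0 0 0.72; 0.0028 0.020 0 0 0 0 0.72; 0.0028 0.020 0 0 0 0 0.72'>/dev/null; python3 r.py
python3 -m inch '0.0028 0.020 0 0 0 0 0.72; 0.0028 0.020 0 0 0 0 0.72; 0.0028 0.020 0 0 0 0 0.72; 0.0028 0.020 0 0 0 0 0.72; 0.0028 0.020 0 0 0 0 0.72; 0.0028 0.020 0 0 0 0 0.72; 0.0014 0.0106 0 0 0 0 0.72; 0.0018 0.010 0 0 0 0 0.72;0 0 0 0 0 0 0.72;0 0 0 0 0 0 0.72'>/dev/null; python3 r.py
python3 - <<'E'
from plant import *
from h import *
import pickle
pickle.dump((state(),camera_info("wrist")),open("w11.pkl","wb"))
cv2.imwrite("pics/w11.png",grab_frame("wrist"))
E
```

```text
F [-0.36 -0.03 -1.1 ] T [0.003 0.014 0.055] w 0.319 [4.934e-01 4.000e-04 2.082e-01] yaw -9.35 tilt [-0.0018 -0.0001] q6 0.0133 [2.643 0.406]
F [ 0.35  0.3  -0.27] T [-0.035  0.012 -0.   ] w 0.313 [ 0.4909 -0.14    0.2089] yaw -9.38 tilt [-0.0006  0.0008] q6 -0.2604 [-0.69  -0.019]
```

View pics/w11.png

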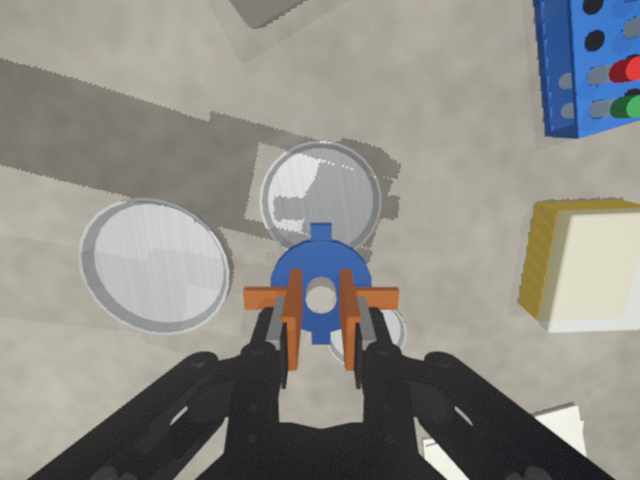

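Run:
```python
from h import *
import pickle
s,ci=pickle.load(open("w11.pkl","rb"))
im=cv2.imread("pics/w11.png")
cv2.imwrite("pics/w11z.png",cv2.resize(im[130:270,250:400],None,fx=4,fy=4,interpolation=cv2.INTER_CUBIC))
Rm=q2R(s["tool_rot"])
for u,v in [(260.5,199),(382,199),(321,141)]:
    p=onz(ci,u,v,.014);print(p.round(4))
for c in [(.492,-.130,.014),(.4911,-.1292,.004)]: print(proj(ci,c))
a=np.linspace(0,6.28,13)[:-1]
for t in a: print(proj(ci,(.492+.062*np.cos(t),-.130+.062*np.sin(t),.014)).round(1),end=' ')
```

```text
[ 0.4329 -0.1163  0.014 ]
[ 0.5533 -0.1361  0.014 ]
[ 0.5019 -0.071   0.014 ]
[320.75997392 202.85650582]
[319.78484777 200.15320025]
[382. 193.] [370.2 163.1] [343.8 143. ] [310.2 139.5] [280.  153.8] [262. 181.] [260.6 212.5] [274.8 239.7] [300.1 256.4] [330.  259.3] [357.9 247.7] [377.1 223.9]
```

View pics/w11z.png

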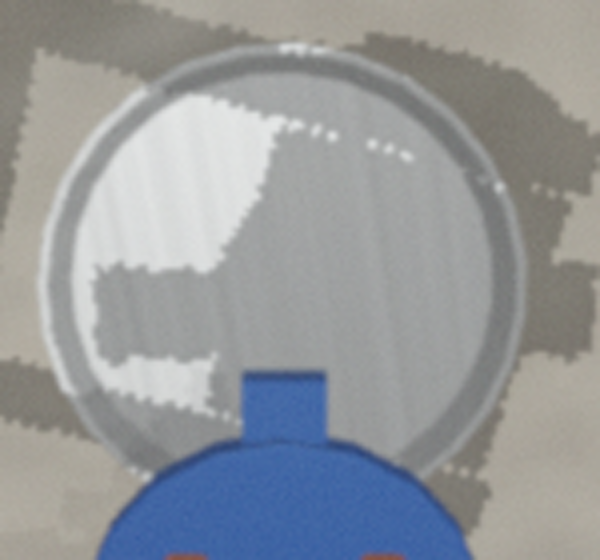

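```bash
python3 -m inch '-0.0004 -0.0091 0 0 0 0 0.72; 0 0 0.01 0 0 0 0.72; 0 0 0.02 0 0 0 0.72; 0 0 0.025 0 0 0 0.72; 0 0 0.025 0 0 0 0.72; 0 0 0.025 0 0 0 0.72; 0 0 0.025 0 0 0 0.72;0 0 0.015 0 0 0 0.72;0 0 0.006 0 0 0 0.72;0 0 0 0 0 0 0.72'>/dev/null; python3 r.py
python3 -m inch '0 0 0 0 0 0 0.72;0 0 0 0 0 0 0.72'>/dev/null; python3 r.py
```

```text
F [ 0.08  0.26 -0.46] T [ 0.019  0.013 -0.028] w 0.314 [ 0.4906 -0.1296  0.0558] yaw -9.27 tilt [-0.004   0.0018] q6 -0.2432 [-0.059  0.001]
F [ 0.57  0.01 -0.76] T [0.025 0.035 0.013] w 0.318 [ 0.4933 -0.1312  0.0597] yaw -9.31 tilt [ 0.0025 -0.0011] q6 -0.2432 [0.074 0.001]
```

```bash
python3 -m inch '-0.0008 0 0.004 0 0 0 0.72; 0 0 0.005 0 0 0 0.72; 0 0 0.003 0 0 0 0.72; 0 0 0.002 0 0 0 0.72;0 0 0 0 0 0 0.72'>/dev/null; python3 r.py
python3 -m inch '0 0 0.001 0 0 0 0.72; 0 0 0.001 0 0 0 0.72;0 0 0 0 0 0 0.72'>/dev/null; python3 r.py
python3 -m inch '0 0 0.001 0 0 0 0.72; 0 0 0 0 0 0 0.72'>/dev/null; python3 r.py
python3 -m inch '0 0 0.001 0 0 0 0.72; 0 0 0 0 0 0 0.72'>/dev/null; python3 r.py
```

```text
F [-0.92 -0.09 -1.09] T [-0.01  -0.015  0.002] w 0.316 [ 0.4909 -0.1307  0.0435] yaw -9.35 tilt [-0.0011  0.0005] q6 -0.2437 [-0.013  0.001]
F [-0.66  0.36 -0.82] T [ 0.025 -0.012 -0.039] w 0.313 [ 0.4913 -0.1309  0.0421] yaw -9.34 tilt [-0.0002  0.    ] q6 -0.2437 [-0.015  0.   ]
F [-0.09  0.25 -0.98] T [ 0.034  0.002 -0.034] w 0.315 [ 0.4914 -0.1309  0.0411] yaw -9.34 tilt [-0.  0.] q6 -0.2437 [-0.014  0.   ]
F [-0.09  0.2  -1.29] T [ 0.032  0.021 -0.004] w 0.312 [ 0.4915 -0.1309  0.0403] yaw -9.34 tilt [ 0.0002 -0.0001] q6 -0.2437 [0.005 0.001]
```

```bash
python3 -m inch '0 0 0.0007 0 0 0 0.72; 0 0 0 0 0 0 0.72'>/dev/null; python3 r.py
python3 -m inch '0 0 0.0007 0 0 0 0.72; 0 0 0 0 0 0 0.72'>/dev/null; python3 r.py
```

```text
F [-2.99  0.08  3.98] T [ 0.162  0.325 -0.056] w 0.315 [ 0.4916 -0.131   0.0402] yaw -9.33 tilt [-0.0001 -0.0001] q6 -0.2437 [0.034 0.002]
F [-4.86  1.79  9.36] T [0.28  0.812 0.053] w 0.311 [ 0.4916 -0.131   0.0401] yaw -9.33 tilt [-0.0005 -0.    ] q6 -0.2437 [-0.079  0.   ]
```

```bash
python3 -m inch '0 0 -0.0009 0 0 0 0.70; 0 0 0 0 0 0 0.68'>/dev/null; python3 r.py
python3 -m inch '0 0 0.0004 0 0 0 0.65; 0 0 0 0 0 0 0.65;0 0 0 0 0 0 0.65'>/dev/null; python3 r.py
python3 -m inch '0 0 0.0006 0 0 0 0.60; 0 0 0 0 0 0 0.60;0 0 0 0 0 0 0.60'>/dev/null; python3 r.py
```

```text
F [-0.88  0.05  3.59] T [0.032 0.147 0.01 ] w 0.322 [ 0.4918 -0.131   0.04  ] yaw -9.34 tilt [ 0.0011 -0.0005] q6 -0.2437 [0.18  0.002]
F [0.48 0.37 0.91] T [-0.012 -0.086 -0.002] w 0.35 [ 0.4916 -0.131   0.0393] yaw -9.34 tilt [ 0.0005 -0.0002] q6 -0.2437 [ 0.089 -0.   ]
F [ 0.06 -0.36  0.81] T [-0.017  0.066 -0.012] w 0.402 [ 0.4915 -0.1309  0.0388] yaw -9.34 tilt [ 0.0002 -0.0001] q6 -0.2437 [ 0.089 -0.   ]
```

```bash
python3 -m inch '0 0 0.0005 0 0 0 0.55; 0 0 0 0 0 0 0.55;0 0 0 0 0 0 0.55'>/dev/null; python3 r.py
python3 -m inch '0 0 0.0005 0 0 0 0.50; 0 0 0 0 0 0 0.50;0 0 0 0 0 0 0.46'>/dev/null; python3 r.py
python3 -m inch '0 0 0 0 0 0 0.4; 0 0 0 0 0 0 0.3;0 0 0 0 0 0 0.2;0 0 0 0 0 0 0.1;0 0 0 0 0 0 0;0 0 0 0 0 0 0'>/dev/null; python3 r.py
python3 - <<'E'
from plant import *
from h import *
cv2.imwrite("pics/w12.png",grab_frame("wrist"))
E
```

```text
F [ 0.85 -0.85  2.15] T [-0.011  0.025  0.044] w 0.453 [ 0.4914 -0.1309  0.0383] yaw -9.34 tilt [ 0.0001 -0.0001] q6 -0.2437 [0.076 0.   ]
F [0.16 0.6  0.76] T [-0.038 -0.014 -0.016] w 0.541 [ 0.4911 -0.1307  0.0374] yaw -9.34 tilt [-0.0005  0.0003] q6 -0.2437 [-0.002  0.001]
F [0.81 0.87 0.99] T [0.017 0.001 0.001] w 1.001 [ 0.4914 -0.1309  0.0377] yaw -9.34 tilt [ 0. -0.] q6 -0.2437 [0.001 0.   ]
```

View pics/w12.png

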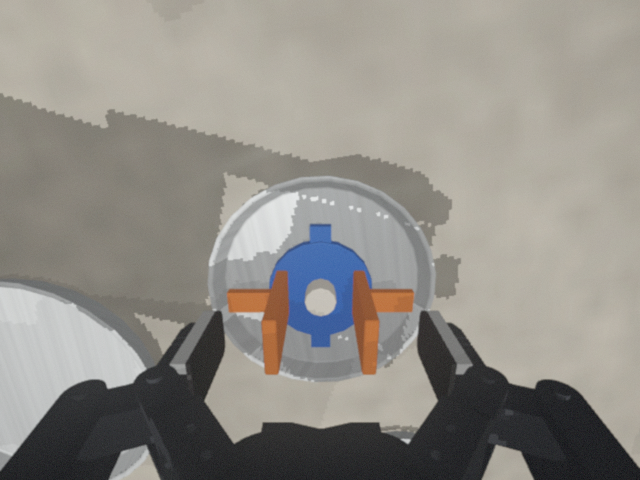

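The cap stands upright in the dish, centred at about (320,290), with the tabs sprung out and the fingers clear at (215,345) and (428,345). Next I retreat straight up and check.

```bash
python3 -m inch '0 0 -0.01 0 0 0 0; 0 0 -0.02 0 0 0 0; 0 0 -0.03 0 0 0 0; 0 0 -0.03 0 0 0 0; 0 0 -0.03 0 0 0 0; 0 0 -0.03 0 0 0 0; 0 0 -0.03 0 0 0 0; 0 0 -0.02 0 0 0 0; 0 0 0 0 0 0 0; 0 0 0 0 0 0 0'
python3 -m inch '0 0 0 0 0 0 0; 0 0 0 0 0 0 0; 0 0 0 0 0 0 0'
python3 - <<'E'
from plant import *
from h import *
import pickle
pickle.dump((state(),camera_info("wrist")),open("w13.pkl","wb"))
cv2.imwrite("pics/w13.png",grab_frame("wrist"))
cv2.imwrite("pics/s13.png",grab_frame("scene"))
cv2.imwrite("pics/t13.png",grab_frame("top"))
print(state()["time"])
E
```

```text
time: 19.8
tool_pos: [0.4921, -0.1312, 0.2399]
tool_rot: [0.001, 0.997, -0.081, 0.002]
contact_force: [-0.2, 0.1, 0.1]
gripper_width: 1.002
time: 20.05
tool_pos: [0.4905, -0.1305, 0.2357]
tool_rot: [-0.001, 0.997, -0.081, -0.002]
contact_force: [-0.2, 0.1, 0.0]
gripper_width: 0.997
20.2
```

View pics/w13.png

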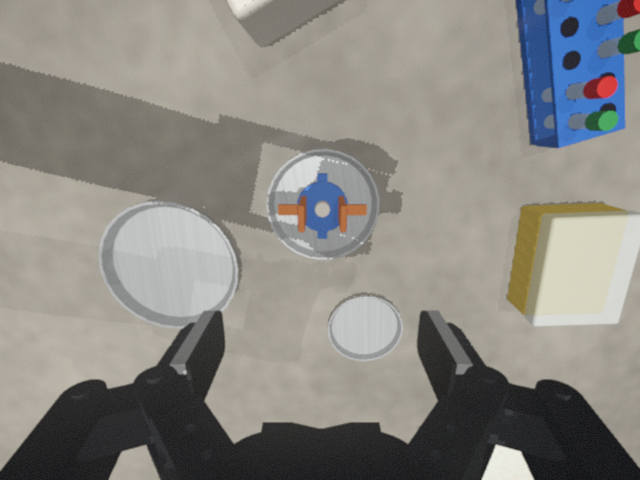

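View pics/s13.png

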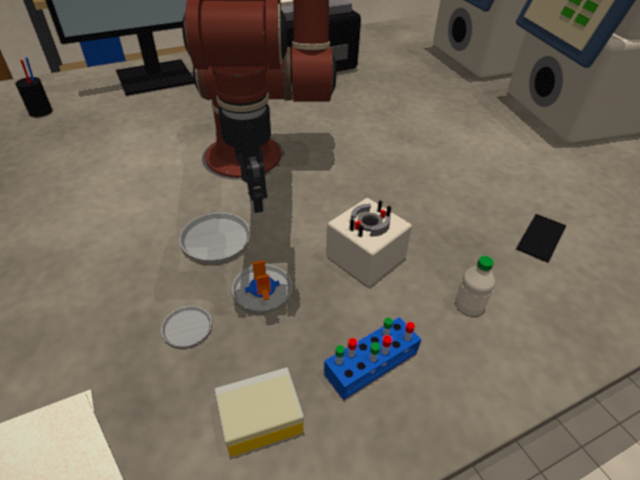

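The cap stands upright at about (322,209) in the wrist picture, and the rim centre is at about (323,205). That puts it within 1–2 mm of the middle. The bystanders sit at the same pixels in the scene picture as at the start. Handing in.

```bash
python3 -c "
from plant import *
print(job_done())"
```

```text
the job is handed in; nothing more can be done
None
```

The cap is off the canister and standing upright in the middle-sized dish, and I handed the job in at about 20 s. `job_done()` gave no verdict.

- **Opening:** I pinched both tabs fully in; in the wrist picture they measured about 31.5 mm over their outer faces, against 32 mm nominal. I then turned the cap about 65° counter-clockwise, until the twist had risen about 0.2–0.27 N·m above plain turning. That is well under the 0.65 N·m limit. I eased back about 3°, staying in the free range, and lifted the cap straight off; it came away with only its own weight.
- **Placing:** Pressing down on the dish floor peaked at about 9 N. I released the tabs gradually and retreated upward.
- **Last checks:** In the wrist picture the cap sits within 1–2 mm of the dish's middle with its tabs sprung out. The rack, bottle and tip box look unmoved in the scene picture, and the gripper is open and clear.
- **Not quite clean:**
  - I overshot the dish by about 10 mm in the air and corrected before going down.
  - Before turning, the arm pressed the cap down with 5–8 N; most of that was eased off before the stop.
  - The dish position from the scene camera differed from the other views by 1–2 mm.
  - The pinch force is not reported, so I judged the grip only from the opening and the pictures.

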